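# Turn a pipe saddle plate over the step onto the marking-out deck

### The arm

A 6-joint arm with a two-finger parallel gripper is mounted at the origin on the work surface. World frame = base frame: x ahead of the robot, y to its left, z up, the work surface at z = 0. Lengths are in m, angles in rad, forces in N, time in s.
With the tool pointing down it reaches from about 0.3 to 0.775 m from the base axis. Payload 14.6 kg.
Tool frame: the origin (TCP) lies at the very end of the fingers, on their centre line; the grasp point (between the pads) lies 19 mm behind it; y points along the fingers, z is the direction in which the jaws open and shut, and the axes are right-handed (so a half turn about y gives the same grasp; the last joint's range is limited). The gripper opens to 85 mm and grips with 20 to 120 N. Pads are 22 mm wide; open, the fingers measure 114 mm over their backs; the gripper's body (76 mm by 85 mm) begins 54 mm behind the grasp point. The pads swing forward as they close: fully open they stand 13 mm farther back than shut.
Start: joints at [1.187, 0.3, 1.521, -0, 1.321, -0.067], TCP at [0.171, 0.523, 0.231] pointing down, gripper open.
Joint ranges: [-3.03, 3.03], [-0.79, 2.21], [0.23, 2.52], [-1.04, 4.18], [0, 3.07], [-2.55, 2.55]. Speed limits (rad/s): [2.22, 2.22, 2.57, 3.14, 3.14, 3.14].

### API

Orientations are given as a rotation vector (axis times angle).
In Python, from workcell import manip, optics, ticket gives the robot as it stands. The module is installed in compiled form; this text tells all that it offers.
- The arm moves only by the tool step_arm, never from a script. Its argument "rows" is a list of rows, each a list of 5 numbers: the shift along the tool's x, y, z in cm, then the turn about the tool's y in degrees, then the opening, from 0 (shut) to 1 (fully open). A call has 1 to 5 rows; each row is the pose to reach, as a shift and turn from the pose measured when the call began, along the tool's axes at that moment; what a row does not reach only later rows make up. A row lasts 1/10 s, in which the tool goes at most 50 mm and 8.59 degrees, less where a joint would pass 70% of its speed; a pose out of reach is approached as far as the arm can. A call with a gripper value outside its range is refused whole. The fingers move at their own pace and stop on an object; the grip force is fixed at half the most. Time passes only in rows, so rows that repeat a pose let the fingers close. It gives the time, the measured TCP pose, the force and the opening at its end, in the units of the state.
- manip.sense(): the state, without advancing time (a new reading comes with each control period).
- optics.snapshot(name): name is "side" or "top" or "wrist"; returns a dict with "img" (400x640x3 uint8, red, green, blue), "intrinsics" (3x3 intrinsics, pixels), "rvec" (rotation vector, rad) and "tvec" (3), from world to camera coordinates, as OpenCV has them. Camera axes: x right, y down, z forward; pixel columns grow to the right and rows downward; lengths in m; the calibration is good to about 2 mm. A picture is of the moment at which its call begins. There is no depth.
- ticket.job_done(): hands the job in, once; it reports no verdict.
Trained networks look in the newest picture that a camera, given by its name, has taken for a name from the list of things; names that differ only in an ending like _2 or _b are one class to them, and where a whole thing is asked for, a point or a joint stands for the part that bears it (a point fixed in the world has none). Each returns a list of dicts, best first, with "confidence" (0 to 1); they miss things now and then, are a little off and sometimes report something else, mostly with a low value. They report only what shows in the picture. A call takes as long as a camera call. They do not tell look-alikes from the thing itself.
- optics.search_frame(camera, target): "xyz" ([x, y, z] in m, in world coordinates, good to about 4 mm: the middle of the surface that is visible of it).
- optics.place_of(camera, target): "xyz" ([x, y, z] in m, in world coordinates, good to about 4 mm: a listed point, or the origin of a listed thing).
The state is a dict: "time": time; "qpos": joint angles; "qvel": joint speeds; "joint_torque": joint torques, N m; "position": TCP position; "tcp_rot": TCP orientation; "ft_force": force on the tool from outside, world axes, zero at the start; "ft_torque": the same for the moment, N m; "finger_gap": finger opening in m.
Only numpy, scipy, OpenCV 4.12 (cv2) and the standard library are available. Lean on these libraries where they do the work, as an engineer would, in place of code of your own. Each camera call takes 0.05 s, during which the arm holds its last target.

### The job

The steel saddle plate lies with its two rails down on the table in front of the low raised deck. Without gripping or lifting it, push it with the fingertips against the front edge of the deck, tip it up on that edge and over, so that it lies upside down (rails up) flat on the deck, then push it square and fully home against the fence at the back of the deck, well within the deck's two ends. Leave the other things on the bench where they are.

Things in the scene. Friction and masses are not known exactly. Their poses are not given: they have to be found in the camera images.
- plate: loose dark steel plate, 80 mm along x, 100 mm along y, 16 mm thick overall: a 6 mm sheet with two rails 10 mm high, 8 mm wide along its y sides, on the face that starts down. 0.28 to 0.52 kg. Origin: centre of the rail-feet face (10 mm under the sheet). Starts z up, x towards the deck within 0.3 rad, 20 to 50 mm before it. Turned over on the deck: z down, origin 30 mm above the table
- front_edge (a point): point on the plate: middle of its +x end (40 mm from the origin), at the rail side of the sheet
- rear_edge (a point): point on the plate: middle of its -x end (-40 mm), at the rail side of the sheet. Fingers cling to it: pressed towards the step with about 10 N and rising, they take this end up, the plate turning about its upper front edge at the top of the step; past upright it falls onto the deck by itself
- jig: fixed raised deck, a metal slab 14 mm high, 200 mm wide along its y; its upright front face (the step) is at its x = 0; a fence bar along the back has its face at x = 115 mm, rises 14 mm above the deck, 20 mm thick. Origin: middle of the foot of the step, at table height; x points from step to fence, z up. Plate home: plate origin at x = 75 mm
- step_edge (a point): middle of the top edge of the step, 14 mm above the table
- fence_foot (a point): middle of the foot of the fence's face, on the deck, 14 mm above the table
- tape: bystander, not to be moved: a rounded tape-measure case, 60 x 34 x 58 mm, standing on the table; origin at the centre of its underside
- coupling: bystander, not to be moved: a steel pipe coupling (sleeve), 38 mm across, 38 mm high, standing on end; origin at the centre of its underside
- elbow: bystander, not to be moved: a steel pipe elbow, 18 mm radius foot, 54 mm high, side branch reaching 32 mm along its x; origin at the centre of its underside
- paste: bystander, not to be moved: a jar, 60 mm across, 75 mm high; origin at the centre of its underside
- wrench: bystander, not to be moved: a wrench lying flat along its x; origin at the centre of its underside
- level: bystander, not to be moved: a small spirit level, 200 mm along its x, 22 mm wide, 45 mm high; origin at the centre of its underside
- nipple: bystander, not to be moved: a copper pipe nipple, 34 mm across, 70 mm high, standing on end; origin at the centre of its underside
Things that resemble listed ones, but are neither listed nor needed, are in the scene too. Of the things shaped like the plate, the steel one is meant.

How it is judged:
On the way, in this order (a step that is already met when the one before it is completed fails the run):
1. the plate is tipped up, its front edge held at the foot of the step (angle between plate's own z axis and vertical between 0.5 and 1.5 rad and x of front_edge in the frame of jig between -0.025 and 0.02 m and height (world z) of front_edge below 0.03 m), for 0.1 s.
2. the plate lies turned over on the deck, rails up (angle between plate's own z axis and vertical above 3 rad and x of plate in the frame of jig above 0 m and y of plate in the frame of jig between -0.05 and 0.05 m and z of plate in the frame of jig between 0.025 and 0.035 m), for 0.2 s.
At the end, for the whole second after the job is handed in: the plate lies still and flat on the deck, turned over with its rails up (within 0.14 rad), its edge within 4 mm of the fence and square to it within 0.08 rad, its centre within 50 mm of the middle of the deck's width (all of step 2 and x of plate in the frame of jig above 0.071 m and angle between the x axis of plate and the x axis of jig, either way round below 0.08 rad and linear speed of plate below 0.02 m/s); the robot touches nothing.
It fails at once if the plate was lifted: both its ends were more than 40 mm up (height (world z) of each of front_edge, rear_edge above 0.04 m).
It fails at once if the plate was tipped up away from the step (angle between plate's own z axis and vertical between 0.5 and 1.4 rad and (x of front_edge in the frame of jig below -0.03 m or x of front_edge in the frame of jig above 0.03 m)).
It fails at once if a bystander was moved more than 20 mm (distance of any of tape, coupling, elbow, paste, wrench, level, nipple from where it was at the start of the episode above 0.02 m).
It also fails if it takes over 58 s, if anything falls off the work surface, if the arm or the gripper's body presses on something with over 40 N, if the wrist force passes 120 N, or if a joint passes its speed limit or range.

## Working session

There is one attempt and no reset: what is moved stays moved. The work goes in short steps, Python scripts to look and compute and a tool call to move; the robot and the scene stay as the last step left them, time stands still between calls to the robot, and variables do not carry over. Pictures are saved under pics/ and viewed, and the job is handed in when it is done.

Besides the shell and the picture viewer there is one more tool, called after "Emit:" by a JSON object that holds its "op" and its "data". step_arm: Moves the arm, as the interface text tells. Its arguments: {"type":"object","properties":{"rows":{"type":"array"}},"required":["rows"]}

```bash
mkdir -p pics; ls; python3 - <<'E'
from workcell import manip, optics, ticket
import cv2
s=manip.sense()
for k in s: print(k,s[k])
for c in ["side","top","wrist"]:
    r=optics.snapshot(c); cv2.imwrite(f"pics/{c}0.png",r["img"][:,:,::-1])
    print(c,r["intrinsics"],r["rvec"],r["tvec"])
    if c!="wrist":
        for t in ["plate","jig","front_edge","rear_edge","step_edge","fence_foot"]:
            print(t,[(x["confidence"],[round(float(v),4) for v in x["xyz"]]) for x in optics.place_of(c,t)][:4])
E
```

```text
pics
time 0.0
qpos [ 1.18737971e+00  3.00469051e-01  1.52159020e+00 -9.18953414e-07
  1.32069618e+00 -6.65740847e-02]
qvel [ 0.00121641  0.00042636  0.00045329 -0.0015601   0.00144857  0.00100557]
joint_torque [ 3.06441671e-04 -5.43497479e+01 -3.61781895e+01 -1.68962299e-05
  4.00378412e-03  9.88510010e-06]
position [0.17126328 0.52240728 0.23071858]
tcp_rot [-1.55759123  0.24890167 -0.24849408]
ft_force [0.87039972 0.65942267 0.20505997]
ft_torque [-0.02351073 -0.00390706  0.01627494]
finger_gap 0.08530382196513367
side [[400.50186796   0.         314.4621738 ]
 [  0.         400.50186796 199.18146702]
 [  0.           0.           1.        ]] [ 2.21360335 -0.31881287  0.1414381 ] [-0.52867287  0.1300909   1.00048924]
plate [(0.98, [0.4935, 0.1004, 0.003]), (0.86, [0.4978, -0.0631, 0.0021]), (0.69, [0.3306, -0.1745, 0.0002]), (0.68, [0.6952, -0.1039, 0.0142])]
jig [(0.91, [0.5817, -0.0724, -0.0056])]
front_edge [(0.84, [0.5022, 0.06, 0.0092]), (0.7, [0.347, -0.2124, 0.0124]), (0.69, [0.537, -0.0785, 0.0065])]
rear_edge [(0.92, [0.4833, 0.1393, 0.0092]), (0.59, [0.3167, -0.1328, 0.0
[... 430 characters left out ...]
31, -0.1747, 0.0022]), (0.56, [0.5014, -0.0631, -0.0012])]
jig [(0.58, [0.5838, -0.0743, -0.0001]), (0.56, [0.5373, -0.0783, 0.0087])]
front_edge [(0.95, [0.5383, -0.0774, 0.0092]), (0.93, [0.3478, -0.2094, 0.0092]), (0.76, [0.5025, 0.0644, 0.0086])]
rear_edge [(0.83, [0.3165, -0.1366, 0.0109]), (0.81, [0.4805, 0.1403, 0.01]), (0.73, [0.4594, -0.0467, 0.0061])]
step_edge [(0.73, [0.4854, -0.1965, -0.0036]), (0.57, [0.5811, -0.075, 0.0103])]
fence_foot [(0.59, [0.6936, -0.1004, 0.0132])]
wrist [[318.02272566   0.         325.04914062]
 [  0.         318.02272566 200.66470998]
 [  0.           0.           1.        ]] [-2.35256296 -1.70442514 -0.23907393] [-0.55010234 -0.03682389  0.37927736]
```

View pics/side0.png

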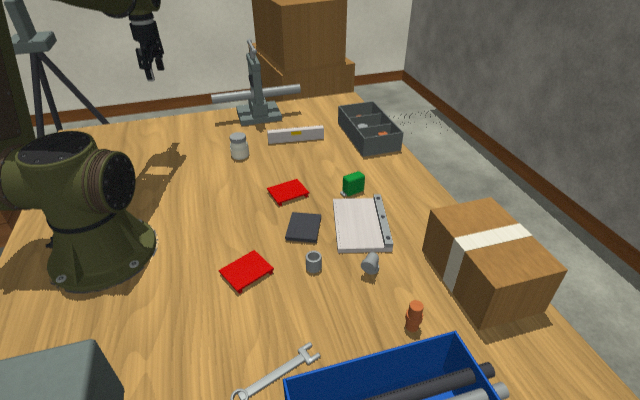

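View pics/top0.png

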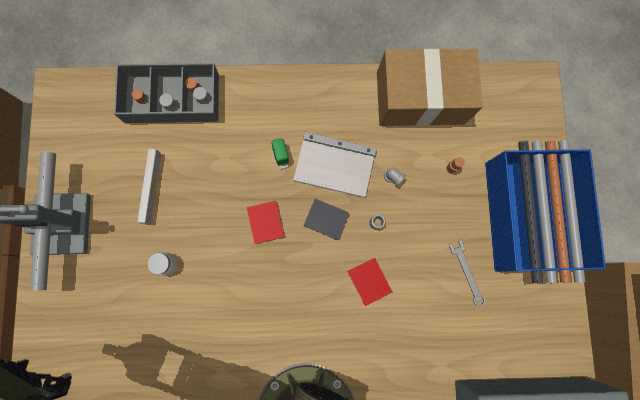

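The dark plate at top (327,219) / side (304,228) is the steel one, lying in front of the deck. The red ones at top (266,222) and (370,282) are look-alikes. I'll confirm with an enlarged crop.

```bash
cat > h.py <<'E'
from workcell import manip, optics, ticket
import cv2, numpy as np
from scipy.spatial.transform import Rotation as R
def cam(r): 
    return r["intrinsics"],R.from_rotvec(np.ravel(r["rvec"])).as_matrix(),np.ravel(r["tvec"])
def unproj(r,uv,z):
    K,M,t=cam(r); c=-M.T@t; d=M.T@np.linalg.solve(K,[uv[0],uv[1],1.]); return c+d*(z-c[2])/d[2]
def proj(r,p):
    K,M,t=cam(r); q=(M@np.atleast_2d(p).T).T+t; q=q@K.T; return q[:,:2]/q[:,2:]
def snap(c,name,crop=None,f=1,draw=None):
    r=optics.snapshot(c); im=r["img"][:,:,::-1].copy()
    if crop:
        x,y,w,h=crop; im=cv2.resize(im[y:y+h,x:x+w],None,fx=f,fy=f,interpolation=cv2.INTER_CUBIC)
    cv2.imwrite(f"pics/{name}.png",im); return r
E
python3 - <<'E'
from h import *
r=snap("top","topc",(240,110,200,150),4)
s=snap("side","sidec",(220,150,200,150),4)
for t in ["tape","coupling","elbow","paste","wrench","level","nipple"]:
  for c in ["top","side"]:
    print(t,c,[(x["confidence"],np.round(x["xyz"],3).tolist()) for x in optics.place_of(c,t)][:2])
E
```

```text
tape top [(0.63, [0.68, 0.056, 0.0])]
tape side [(0.87, [0.686, 0.055, 0.005])]
coupling top [(0.62, [0.598, 0.406, 0.0]), (0.45, [0.486, -0.2, -0.002])]
coupling side [(0.6, [0.491, -0.203, -0.002])]
elbow top [(0.59, [0.615, -0.246, 0.002])]
elbow side [(0.8, [0.617, -0.249, 0.003])]
paste top [(0.9, [0.386, 0.364, -0.002])]
paste side [(0.75, [0.386, 0.36, -0.002]), (0.59, [0.488, -0.198, 0.002])]
wrench top [(0.58, [0.345, -0.439, 0.004]), (0.19, [0.584, -0.075, -0.002])]
wrench side [(0.84, [0.347, -0.432, 0.003]), (0.4, [0.534, -0.077, 0.01])]
level top [(0.76, [0.596, 0.409, 0.001])]
level side [(0.89, [0.59, 0.41, -0.001])]
nipple top [(0.65, [0.348, -0.437, 0.002]), (0.57, [0.633, -0.412, -0.004])]
nipple side [(0.79, [0.635, -0.412, -0.003])]
```

View pics/topc.png

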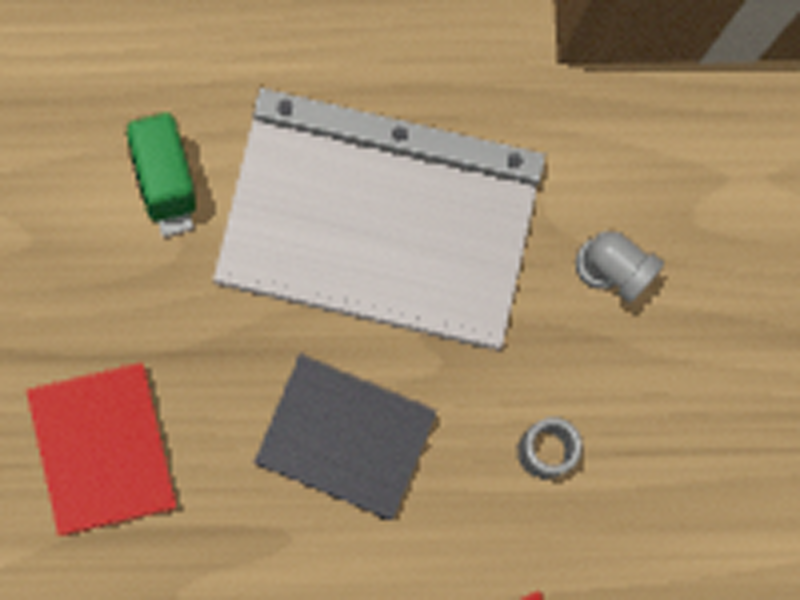

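View pics/sidec.png

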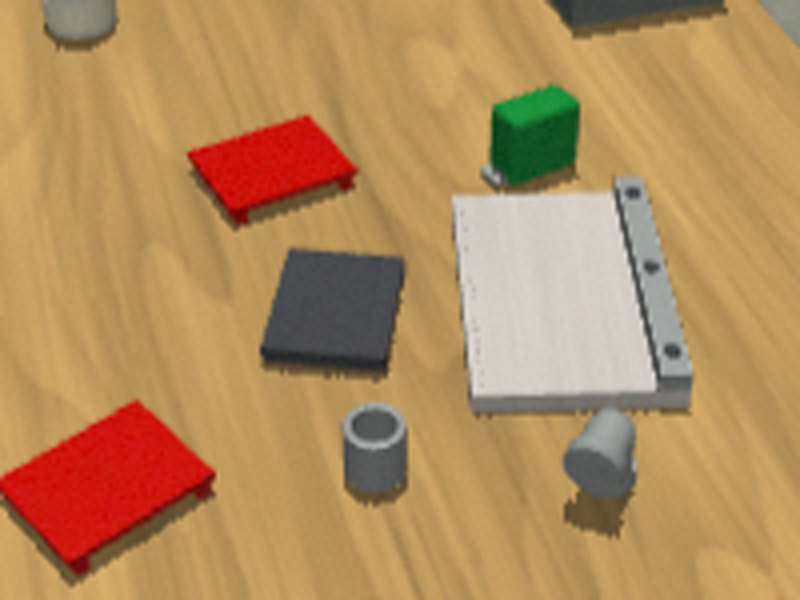

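The dark grey plate in crop topc (345,437) is the steel one: it lies before the deck with its rails down. Next I measure the corners.

```bash
python3 - <<'E'
from h import *
f=lambda L,x0,y0:[((u+.5)/4-.5+x0,(v+.5)/4-.5+y0) for u,v in L]
r=optics.snapshot("top"); s=optics.snapshot("side")
def fit(P,Q=None): pass
pl=[unproj(r,p,.016) for p in f([(302,354),(437,412),(393,520),(257,464)],240,110)]
print("plate top",np.round(pl,4).tolist(),np.round(np.mean(pl,0),4))
pls=[unproj(s,p,.016) for p in f([(404,257),(386,361),(262,350),(290,249)],220,150)]
print("plate side",np.round(pls,4).tolist(),np.round(np.mean(pls,0),4))
for n,P in(("t",pl),("s",pls)):
  P=np.array(P);d=(P[0]+P[1]-P[2]-P[3])/2; w=(P[0]-P[1]+P[3]-P[2])/2
  print(n,np.linalg.norm(d[:2]),np.arctan2(d[1],d[0]),np.linalg.norm(w[:2]),np.arctan2(-w[0],w[1]))
e=[unproj(r,p,.014) for p in f([(215,281),(502,348)],240,110)]
es=[unproj(s,p,.014) for p in f([(453,197),(473,397)],220,150)]
for E_ in(e,es):
  E_=np.array(E_);w=E_[0]-E_[1];print("edge",np.round(E_,4).tolist(),E_.mean(0),np.linalg.norm(w),np.arctan2(-w[0],w[1]))
m=R.from_rotvec(manip.sense()["tcp_rot"]).as_matrix();print(m)
E
```

```text
plate top [[0.5537, -0.0367, 0.016], [0.5126, -0.1261, 0.016], [0.441, -0.0942, 0.016], [0.4801, -0.005, 0.016]] [ 0.4969 -0.0655  0.016 ]
plate side [[0.5572, -0.0367, 0.016], [0.5172, -0.1301, 0.016], [0.4451, -0.098, 0.016], [0.4854, -0.0062, 0.016]] [ 0.5012 -0.0678  0.016 ]
t 0.07924025317646619 -0.4125761393318597 0.09787613855195532 -0.42182130591330297
s 0.07845282023569808 -0.4104330995716933 0.10100031340314987 -0.4089369589505937
edge [[0.6053, 0.0208, 0.014], [0.5556, -0.1718, 0.014]] [ 0.58042878 -0.07547316  0.014     ] 0.19894496104656678 -0.25249683144988955
edge [[0.6102, 0.0188, 0.014], [0.5598, -0.1738, 0.014]] [ 0.58502832 -0.07748985  0.014     ] 0.1991413830774236 -0.2558757880770304
[[ 9.50237681e-01  5.17488460e-05  3.11525837e-01]
 [-3.11525840e-01  6.54366923e-05  9.50237679e-01]
 [ 2.87884830e-05 -9.99999997e-01  7.83015134e-05]]
```

Emit:
{"op": "step_arm", "data": {"rows": [[10,0,-11.0,-3.6,0.4],[20,0,-22,-3.6,0.4],[20,0,-22,-3.6,0.4],[20,0,-22,-3.6,0.4],[20,0,-22,-3.6,0.4]]}}

```text
time: 2.15
position: [0.2738, 0.2927, 0.2314]
tcp_rot: [-1.561, 0.199, -0.199]
ft_force: [0.8, -0.8, -0.1]
finger_gap: 0.0341
```

```bash
cat >> h.py <<'E'
J0=np.array([0.5825,-0.0765,0.]);JY=-0.254
ex=np.array([np.cos(JY),np.sin(JY),0]);ey=np.array([-np.sin(JY),np.cos(JY),0])
def j2w(x,y,z): return J0+x*ex+y*ey+np.array([0,0,z])
def w2j(p): d=np.asarray(p)-J0; return np.array([d@ex,d@ey,d[2]])
def go(x,y,z,p=None):
    s=manip.sense(); m=R.from_rotvec(s["tcp_rot"]).as_matrix()
    yaw=np.arctan2(m[1,0],m[0,0])
    print("now jig",np.round(w2j(s["position"])*1000,1),"yaw",round(yaw,4),"turn deg",round(np.degrees(yaw-JY),2),
     "shift cm",np.round(m.T@(j2w(x,y,z)-s["position"])*100,2), "F",np.round([s["ft_force"]@ex,s["ft_force"]@ey,s["ft_force"][2]],1),"gap",round(s["finger_gap"],4))
E
python3 -c "
from h import *
go(-.16,-.01,.2)"
```

```text
now jig [-391.6  279.7  231.4] yaw -0.2534 turn deg 0.03 shift cm [ 23.14   3.14 -28.99] F [ 1.  -0.5 -0.1] gap 0.0341
```

Emit:
{"op": "step_arm", "data": {"rows": [[23.1,3.1,-29,0,0.4],[23.1,3.1,-29,0,0.4],[23.1,3.1,-29,0,0.4],[23.1,3.1,-29,0,0.4],[23.1,3.1,-29,0,0.4]]}}

```text
time: 2.65
position: [0.375, 0.0647, 0.2108]
tcp_rot: [-1.561, 0.198, -0.2]
ft_force: [0.8, 0.5, 0.3]
finger_gap: 0.0342
```

```bash
python3 -c "
from h import *
go(-.16,-.01,.06)"
```

```text
now jig [-236.3   84.6  210.8] yaw -0.2534 turn deg 0.04 shift cm [ 7.6  15.09 -9.47] F [0.6 0.7 0.3] gap 0.0342
```

Emit:
{"op": "step_arm", "data": {"rows": [[7.6,6,-9.5,0,0.4],[7.6,6,-9.5,0,0.4],[7.6,6,-9.5,0,0.4],[7.6,15,-9.5,0,0.4],[7.6,15,-9.5,0,0.4]]}}

```text
time: 3.15
position: [0.4249, -0.0471, 0.0592]
tcp_rot: [-1.561, 0.199, -0.202]
ft_force: [0.7, -0.1, -0.0]
finger_gap: 0.0344
```

```bash
python3 -c "
from h import *
go(-.16,-.01,.005)
snap('side','s1',(220,150,200,150),4)"
```

```text
now jig [-159.9  -11.2   59.2] yaw -0.2555 turn deg -0.08 shift cm [-0.02  5.42  0.11] F [ 0.7  0.1 -0. ] gap 0.0344
```

View pics/s1.png

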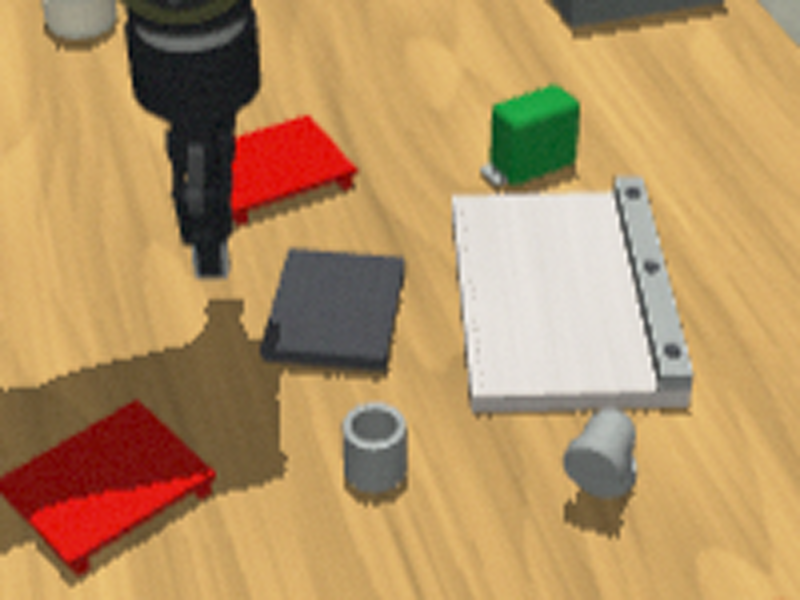

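The fingers stand behind the plate (crop 210,270) and clear of everything. I'll descend.

Emit:
{"op": "step_arm", "data": {"rows": [[0,2.5,0.1,0,0.4],[0,4,0.1,0,0.4],[0,5,0.1,0,0.4],[0,5.4,0.1,0,0.4]]}}

```text
time: 3.6
position: [0.422, -0.045, 0.0]
tcp_rot: [-1.56, 0.205, -0.195]
ft_force: [-0.0, -0.5, 0.6]
finger_gap: 0.0343
```

```bash
python3 -c "
from h import *
go(-.14,-.01,.005)
snap('side','s2',(220,150,200,150),4)"
```

```text
now jig [-163.3   -9.9    0. ] yaw -0.2545 turn deg -0.03 shift cm [ 2.33 -0.51 -0.01] F [ 0.1 -0.5  0.6] gap 0.0343
```

View pics/s2.png

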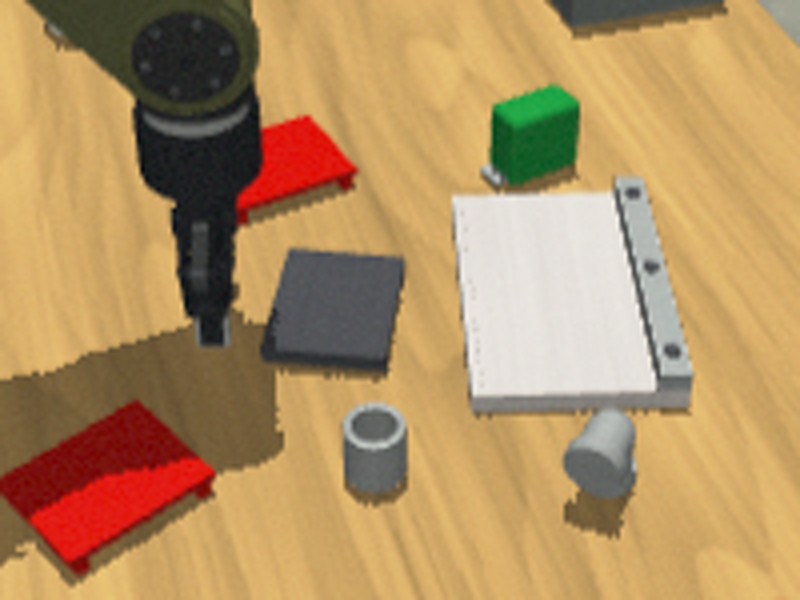

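Emit:
{"op": "step_arm", "data": {"rows": [[1,-0.3,0,0,0.4],[2,-0.3,0,0,0.4],[3,-0.3,0,0,0.4],[3.5,-0.3,0,0,0.4],[4,-0.3,0,0,0.4]]}}

```text
time: 4.15
position: [0.461, -0.0553, 0.0027]
tcp_rot: [-1.56, 0.205, -0.194]
ft_force: [-2.7, 0.4, 1.3]
finger_gap: 0.0339
```

Emit:
{"op": "step_arm", "data": {"rows": [[0.4,0,0,0,0.4],[0.8,0,0,0,0.4],[1.2,0,0,0,0.4],[1.6,0,0,0,0.4],[1.6,0,0,0,0.4]]}}

```text
time: 4.65
position: [0.4771, -0.0594, 0.0025]
tcp_rot: [-1.56, 0.205, -0.195]
ft_force: [0.3, -0.1, -0.1]
finger_gap: 0.0341
```

```bash
python3 -c "
from h import *
go(-.095,-.01,.005)
snap('side','s3',(220,150,200,150),4)
snap('top','t3',(240,110,200,150),4)"
```

```text
now jig [-106.3   -9.9    2.5] yaw -0.2546 turn deg -0.03 shift cm [ 1.13 -0.25 -0.  ] F [ 0.3  0.  -0.1] gap 0.0341
```

View pics/s3.png

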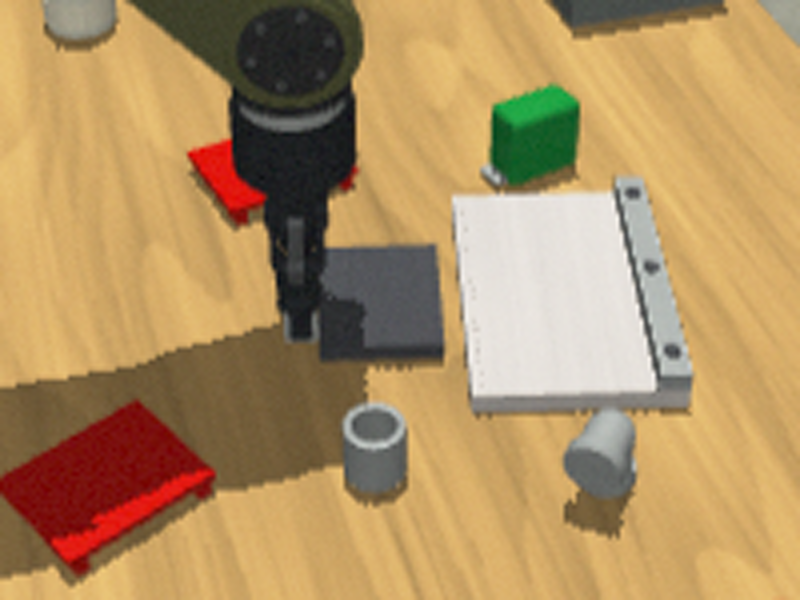

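View pics/t3.png

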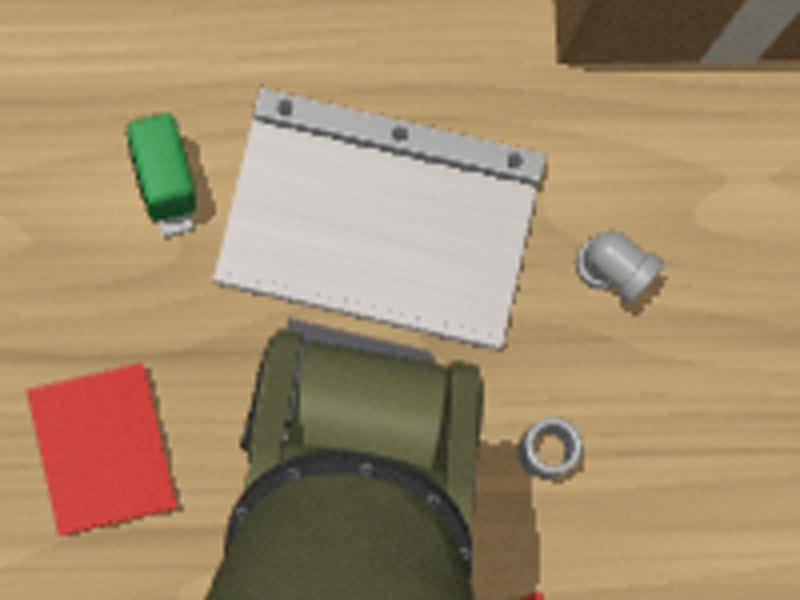

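The plate is now square to the step with about 10 mm left to go. I'll push on slowly until there is force.

Emit:
{"op": "step_arm", "data": {"rows": [[0.3,0,0,0,0.4],[0.6,0,0,0,0.4],[0.8,0,0,0,0.4],[1.0,0,0,0,0.4],[1.1,0,0,0,0.4]]}}

```text
time: 5.25
position: [0.4875, -0.0621, 0.0025]
tcp_rot: [-1.56, 0.205, -0.195]
ft_force: [-2.7, 0.9, 1.0]
finger_gap: 0.0342
```

Emit:
{"op": "step_arm", "data": {"rows": [[0.15,0,0,0,0.4],[0.3,0,0,0,0.4],[0.3,0,0,0,0.4]]}}

```text
time: 5.55
position: [0.4907, -0.063, 0.0025]
tcp_rot: [-1.56, 0.205, -0.195]
ft_force: [-0.0, 0.2, 0.2]
finger_gap: 0.0344
```

Emit:
{"op": "step_arm", "data": {"rows": [[0.15,0,0,0,0.4],[0.3,0,0,0,0.4],[0.3,0,0,0,0.4]]}}

```text
time: 5.85
position: [0.4909, -0.063, 0.002]
tcp_rot: [-1.56, 0.21, -0.189]
ft_force: [-22.2, 4.7, 17.5]
finger_gap: 0.0342
```

Emit:
{"op": "step_arm", "data": {"rows": [[0.15,0,0,0,0.4],[0.3,0,0,0,0.4],[0.3,0,0,0,0.4]]}}

```text
time: 6.15
position: [0.4909, -0.063, 0.0016]
tcp_rot: [-1.559, 0.216, -0.183]
ft_force: [-24.9, 6.4, 18.2]
finger_gap: 0.0344
```

Firm contact with about 25 N against the step. Now I'll press lightly and start rising.

Emit:
{"op": "step_arm", "data": {"rows": [[0.2,-0.4,0,0,0.4],[0.2,-0.9,0,0,0.4],[0.25,-1.4,0,0,0.4]]}}

```text
time: 6.45
position: [0.4915, -0.0631, 0.0147]
tcp_rot: [-1.558, 0.22, -0.179]
ft_force: [-11.6, 2.4, -0.3]
finger_gap: 0.0341
```

```bash
python3 -c "
from h import *
go(-.08,-.01,.02)
snap('side','s4',(220,150,200,150),4)"
```

```text
now jig [-91.4  -9.9  14.7] yaw -0.2541 turn deg -0.01 shift cm [ 1.13 -0.56 -0.01] F [-11.8  -0.5  -0.3] gap 0.0341
```

View pics/s4.png

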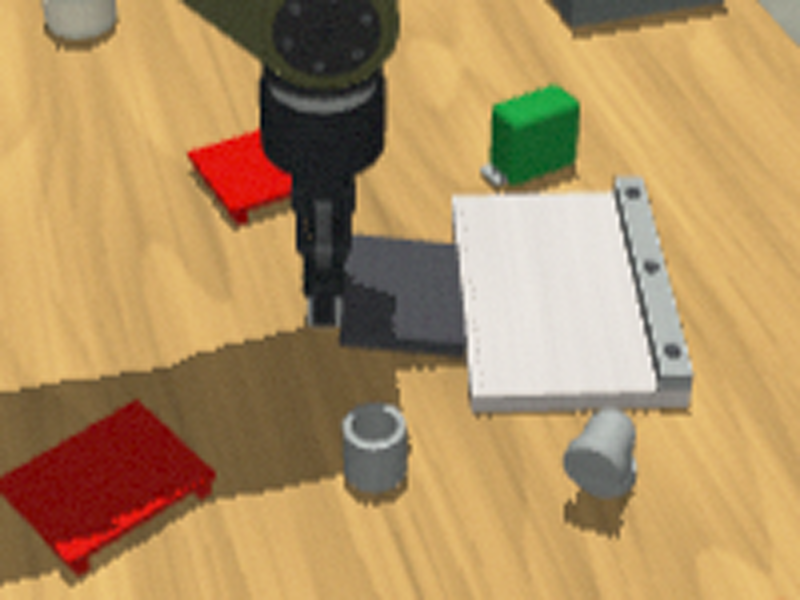

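The plate's rear end is clinging and has risen (crop 340,345; shadow below it), with about 12 N of press. I'll follow the arc.

Emit:
{"op": "step_arm", "data": {"rows": [[0.25,-0.6,0,0,0.4],[0.35,-1.2,0,0,0.4],[0.55,-1.9,0,0,0.4],[0.8,-2.5,0,0,0.4]]}}

```text
time: 6.9
position: [0.4988, -0.065, 0.0399]
tcp_rot: [-1.558, 0.223, -0.176]
ft_force: [-10.4, 2.0, 3.3]
finger_gap: 0.034
```

```bash
python3 -c "
from h import *
go(-.08,-.01,.02)
snap('side','s5',(220,150,200,150),4)"
```

```text
now jig [-83.9  -9.9  39.9] yaw -0.2541 turn deg -0.01 shift cm [ 0.45  1.98 -0.01] F [-10.5  -0.7   3.3] gap 0.034
```

View pics/s5.png

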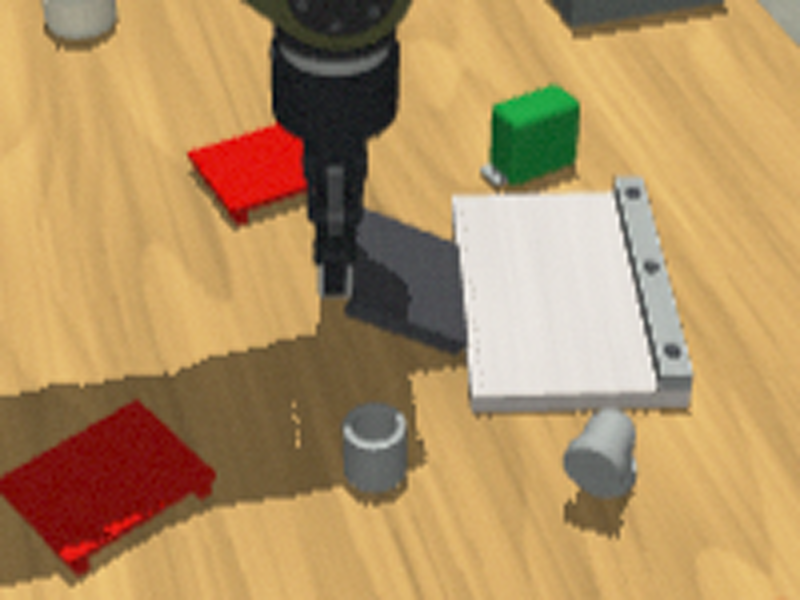

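Tilted to about 0.5 rad and the front edge sits on the step (crop 462,350). I'll continue the arc.

Emit:
{"op": "step_arm", "data": {"rows": [[0.5,-0.7,0,0,0.4],[0.9,-1.35,0,0,0.4],[1.4,-2.0,0,0,0.4],[1.9,-2.5,0,0,0.4]]}}

```text
time: 7.35
position: [0.5184, -0.0701, 0.0658]
tcp_rot: [-1.558, 0.223, -0.176]
ft_force: [-5.2, 0.5, 3.9]
finger_gap: 0.0339
```

```bash
python3 -c "
from h import *
go(-.08,-.01,.02)
snap('side','s6',(220,150,200,150),4)"
```

```text
now jig [-63.7  -9.9  65.8] yaw -0.254 turn deg -0.0 shift cm [-1.5   4.62 -0.01] F [-5.2 -0.8  3.9] gap 0.0339
```

View pics/s6.png

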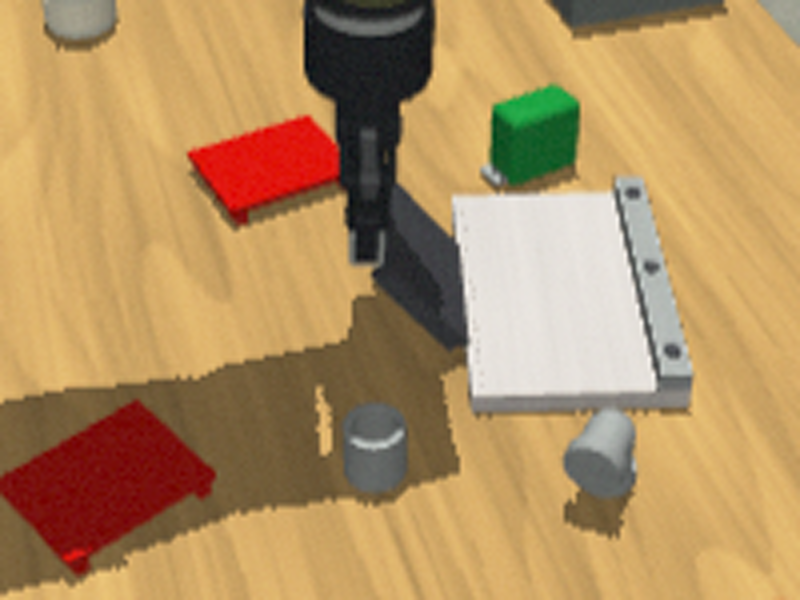

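Emit:
{"op": "step_arm", "data": {"rows": [[0.75,-0.5,0,0,0.4],[1.4,-0.95,0,0,0.4],[2.1,-1.3,0,0,0.4],[2.8,-1.6,0,0,0.4]]}}

```text
time: 7.8
position: [0.5477, -0.0777, 0.0819]
tcp_rot: [-1.558, 0.221, -0.178]
ft_force: [-0.7, -1.0, 0.0]
finger_gap: 0.034
```

```bash
python3 -c "
from h import *
go(-.08,-.01,.02)
snap('side','s7',(220,150,200,150),4)"
```

```text
now jig [-33.4  -9.9  81.9] yaw -0.2542 turn deg -0.01 shift cm [-4.49  6.32 -0.  ] F [-0.4 -1.2  0. ] gap 0.034
```

View pics/s7.png

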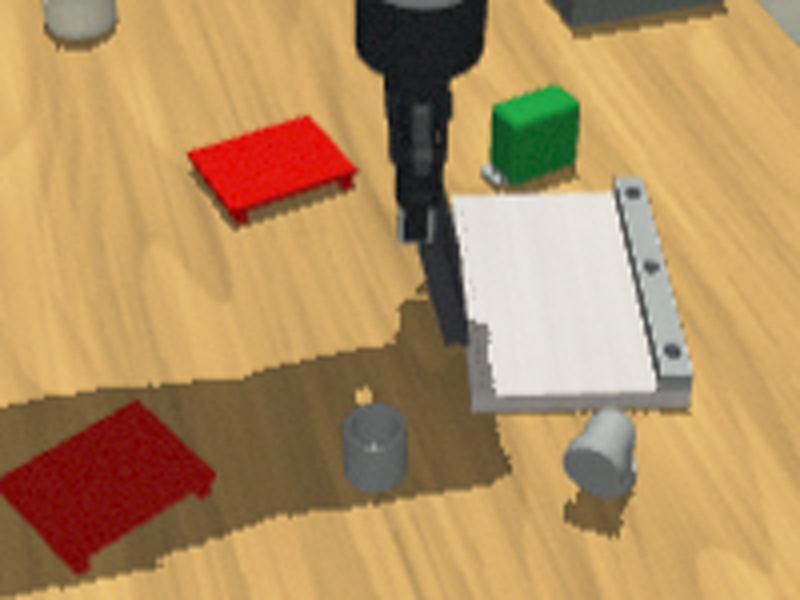

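It is nearly upright, with the front edge still at the step (crop 455,345). A gentle forward push takes it past upright.

Emit:
{"op": "step_arm", "data": {"rows": [[0.9,-0.2,0,0,0.4],[1.7,-0.3,0,0,0.4],[2.4,-0.3,0,0,0.4],[2.9,-0.3,0,0,0.4]]}}

```text
time: 8.25
position: [0.5772, -0.0854, 0.0844]
tcp_rot: [-1.558, 0.22, -0.179]
ft_force: [-0.2, -0.8, -0.0]
finger_gap: 0.0339
```

```bash
python3 -c "
from h import *
go(-.08,-.01,.02)
snap('side','s8',(220,150,200,150),4)"
```

```text
now jig [ -2.9 -10.   84.4] yaw -0.2543 turn deg -0.02 shift cm [-7.54  6.64 -0.  ] F [-0.  -0.8 -0. ] gap 0.0339
```

View pics/s8.png

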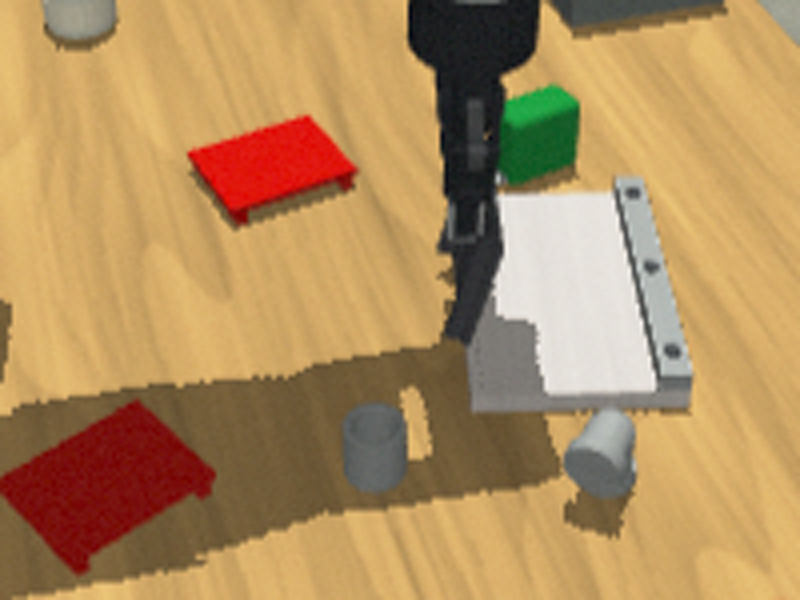

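Emit:
{"op": "step_arm", "data": {"rows": [[0.8,0,0,0,0.4],[1.6,0,0,0,0.4],[2.0,0,0,0,0.4],[2.0,0,0,0,0.4]]}}

```text
time: 8.7
position: [0.5973, -0.0907, 0.0837]
tcp_rot: [-1.559, 0.22, -0.179]
ft_force: [-1.0, 0.2, -0.7]
finger_gap: 0.0344
```

```bash
python3 -c "
from h import *
go(-.08,-.01,.02)
snap('side','s9',(220,150,200,150),4)"
```

```text
now jig [ 17.9 -10.   83.7] yaw -0.2544 turn deg -0.02 shift cm [-9.62  6.63  0.  ] F [-1.  -0.1 -0.7] gap 0.0344
```

View pics/s9.png

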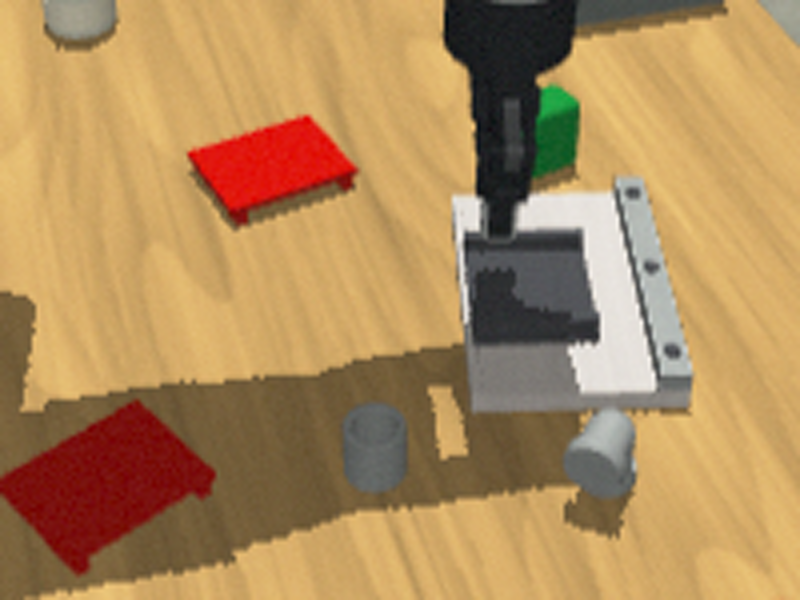

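The plate has landed rails up on the deck (crop 535,290). I'll back off with the fingers opened wide so they can push on both rail ends.

Emit:
{"op": "step_arm", "data": {"rows": [[-2,-0.5,0,0,0.95],[-4,-0.5,0,0,0.95],[-6,-0.5,0,0,0.95],[-7,-0.5,0,0,0.95],[-7,-0.5,0,0,0.95]]}}

```text
time: 9.25
position: [0.5289, -0.0728, 0.0909]
tcp_rot: [-1.559, 0.22, -0.179]
ft_force: [0.9, -0.4, -0.5]
finger_gap: 0.0814
```

```bash
python3 -c "
from h import *
go(-.045,-.01,.04)
r=snap('side','s10',(220,150,200,150),4)
print(optics.place_of('side','plate')[:2])
r=snap('top','t10',(240,110,200,150),4)
print(optics.place_of('top','plate')[:3])"
```

```text
now jig [-52.8  -9.9  90.9] yaw -0.2542 turn deg -0.01 shift cm [ 0.92  5.07 -0.01] F [ 0.9 -0.2 -0.5] gap 0.0814
[{'xyz': [0.3322, -0.1747, -0.0021], 'confidence': 0.67}, {'xyz': [0.6236, -0.089, 0.0303], 'confidence': 0.64}]
[{'xyz': [0.4938, 0.0982, 0.0021], 'confidence': 0.8}, {'xyz': [0.3318, -0.1728, 0.0049], 'confidence': 0.71}, {'xyz': [0.6272, -0.0899, 0.0297], 'confidence': 0.55}]
```

View pics/s10.png

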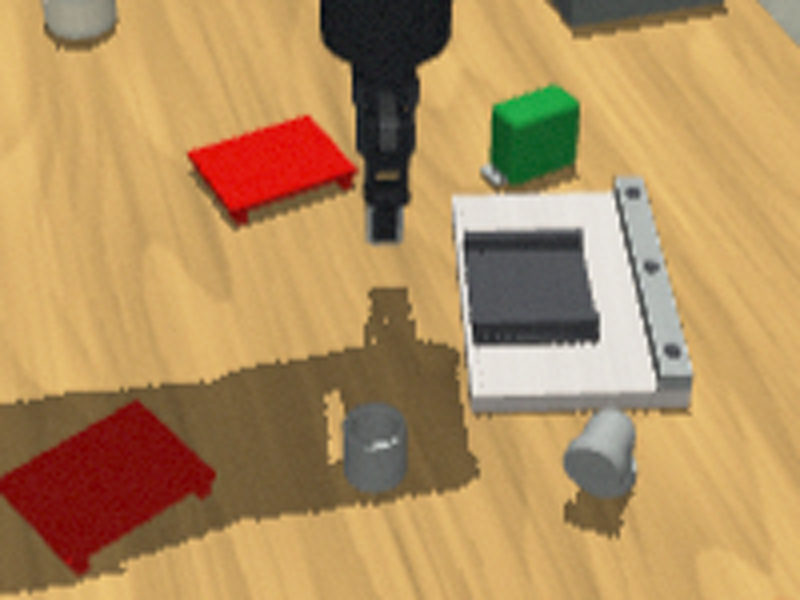

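View pics/t10.png

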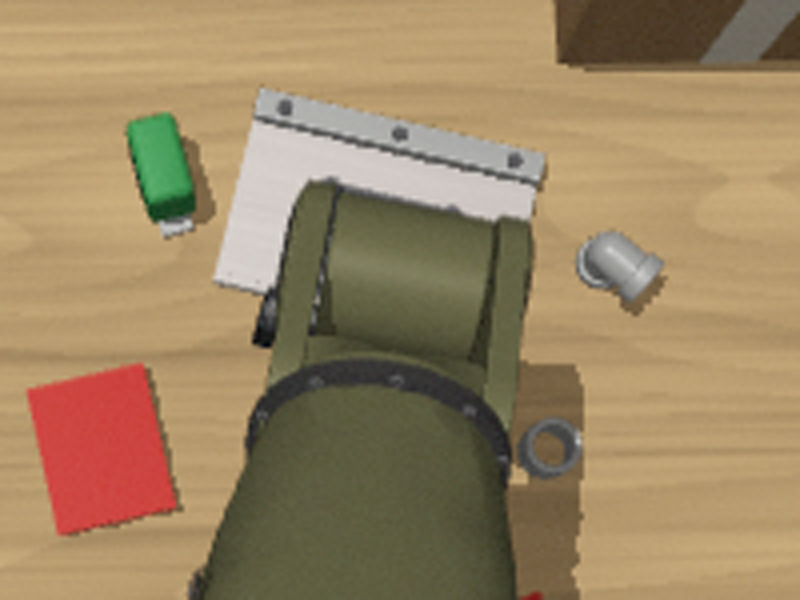

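```bash
python3 - <<'E'
from h import *
s=snap('side','s11',(310,190,90,70),8)
for p,z in [((465,231),.03),((582,229),.03),((597,342),.014),((475,343),.014)]:
    q=((p[0]+.5)/4-.5+220,(p[1]+.5)/4-.5+150); print(np.round(w2j(unproj(s,q,z))*1000,1))
E
```

```text
[ 7.  41.1 30. ]
[86.  40.1 30. ]
[ 84.6 -54.   14. ]
[  7.3 -51.9  14. ]
```

View pics/s11.png

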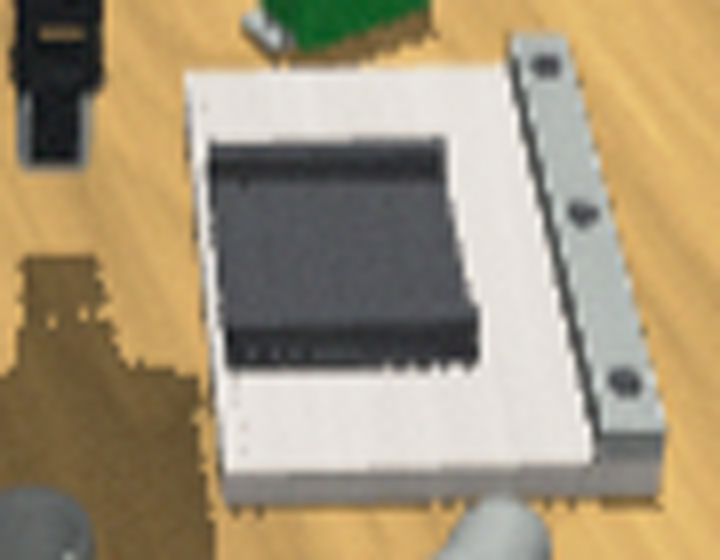

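Square, near edge about 5 mm past the step, centre y about -5 mm. I'll lower in front of it, then push.

Emit:
{"op": "step_arm", "data": {"rows": [[0.5,3,-0.3,0,0.95],[0.8,5,-0.3,0,0.95],[0.9,6,-0.3,0,0.95],[0.9,7,-0.3,0,0.95],[0.9,7.5,-0.3,0,0.95]]}}

```text
time: 10.0
position: [0.536, -0.0779, 0.0148]
tcp_rot: [-1.558, 0.22, -0.179]
ft_force: [0.6, 0.4, 0.0]
finger_gap: 0.081
```

```bash
python3 - <<'E'
from h import *
go(-.02,-.007,.012)
s=snap('side','s12',(270,170,130,90),6)
E
```

```text
now jig [-44.7 -13.   14.8] yaw -0.2544 turn deg -0.02 shift cm [2.48 0.21 0.6 ] F [0.5 0.6 0. ] gap 0.081
```

View pics/s12.png

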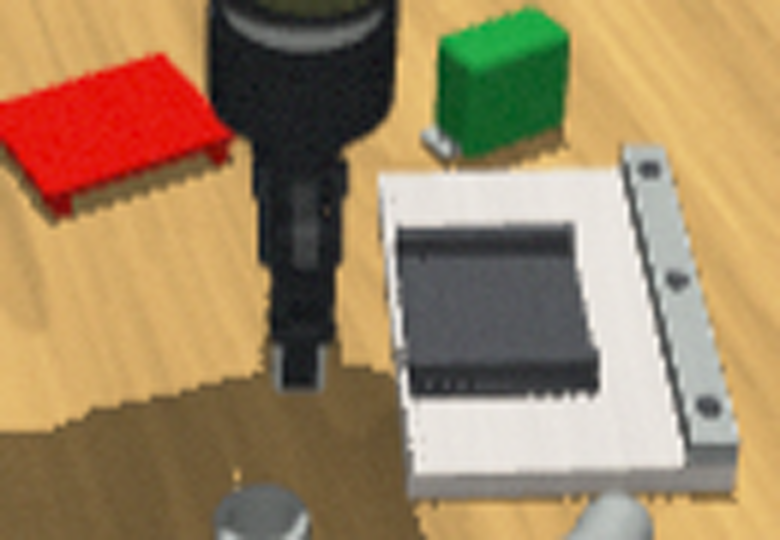

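```bash
python3 - <<'E'
from h import *
s=optics.snapshot('side')
for y in(-.055,-.067):
  for z in (.014,.02,.026,.032): print(y,z,[((u-270)*6,(v-170)*6) for u,v in np.round(proj(s,[j2w(-.0447,y,z)]),1)])
E
```

```text
-0.055 0.014 [(np.float64(287.39999999999986), np.float64(400.19999999999993))]
-0.055 0.02 [(np.float64(287.39999999999986), np.float64(390.0))]
-0.055 0.026 [(np.float64(287.39999999999986), np.float64(379.19999999999993))]
-0.055 0.032 [(np.float64(287.39999999999986), np.float64(369.0))]
-0.067 0.014 [(np.float64(288.60000000000014), np.float64(420.0))]
-0.067 0.02 [(np.float64(288.60000000000014), np.float64(409.80000000000007))]
-0.067 0.026 [(np.float64(288.60000000000014), np.float64(399.0))]
-0.067 0.032 [(np.float64(288.60000000000014), np.float64(388.80000000000007))]
```

Emit:
{"op": "step_arm", "data": {"rows": [[0.5,0.4,0.6,0,0.95],[1.5,0.4,0.6,0,0.95],[2.5,0.4,0.6,0,0.95],[3.2,0.4,0.6,0,0.95],[3.5,0.4,0.6,0,0.95]]}}

```text
time: 10.6
position: [0.5721, -0.0811, 0.0102]
tcp_rot: [-1.559, 0.22, -0.18]
ft_force: [-0.5, -0.1, -0.2]
finger_gap: 0.0809
```

Emit:
{"op": "step_arm", "data": {"rows": [[0.5,0,0,0,0.95],[1.0,0,0,0,0.95],[1.5,0,0,0,0.95],[2.0,0,0,0,0.95],[2.0,0,0,0,0.95]]}}

```text
time: 11.1
position: [0.5921, -0.0864, 0.0097]
tcp_rot: [-1.559, 0.219, -0.18]
ft_force: [0.7, -0.3, -0.1]
finger_gap: 0.0814
```

```bash
python3 - <<'E'
from h import *
go(.026,-.007,.010)
s=snap('side','s13',(270,170,130,90),6)
E
```

```text
now jig [11.7 -7.2  9.7] yaw -0.2546 turn deg -0.04 shift cm [ 1.43 -0.07  0.02] F [ 0.7 -0.2 -0.1] gap 0.0814
```

View pics/s13.png

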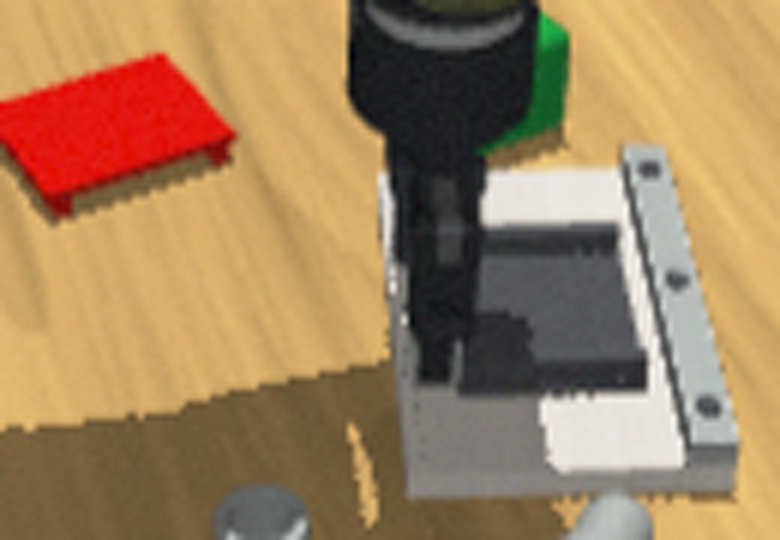

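The fingers are pushing both rail ends and the plate stays square, with about 10 mm left. I'll continue slowly until it meets the fence.

Emit:
{"op": "step_arm", "data": {"rows": [[0.4,0,0,0,0.95],[0.7,0,0,0,0.95],[1.0,0,0,0,0.95],[1.2,0,0,0,0.95],[1.3,0,0,0,0.95]]}}

```text
time: 11.65
position: [0.6028, -0.0892, 0.0091]
tcp_rot: [-1.558, 0.223, -0.176]
ft_force: [-22.7, 4.5, 14.9]
finger_gap: 0.0813
```

Emit:
{"op": "step_arm", "data": {"rows": [[0.15,0,0,0,0.95],[0.25,0,0,0,0.95],[0.25,0,0,0,0.95]]}}

```text
time: 11.95
position: [0.6028, -0.0892, 0.0091]
tcp_rot: [-1.558, 0.228, -0.169]
ft_force: [-26.1, 5.0, 19.4]
finger_gap: 0.0807
```

It stops under 26 N at jig x ≈ 23 mm, where fence contact was expected (about 24 mm). I'll back off and check.

Emit:
{"op": "step_arm", "data": {"rows": [[-0.5,0,0,0,0.95],[-2.5,-0.5,0,0,0.95],[-5,-2,0,0,0.95],[-8,-5,0,0,0.95],[-10,-9,0,0,0.95]]}}

```text
time: 12.45
position: [0.5073, -0.0644, 0.1024]
tcp_rot: [-1.558, 0.23, -0.167]
ft_force: [0.5, 0.4, 1.0]
finger_gap: 0.0809
```

Emit:
{"op": "step_arm", "data": {"rows": [[-4,-5,0,0,0.95],[-8,-7,0,0,0.95],[-11,-9,0,0,0.95],[-11,-9,0,0,0.95]]}}

```text
time: 12.85
position: [0.4033, -0.0372, 0.2004]
tcp_rot: [-1.558, 0.225, -0.172]
ft_force: [0.7, -0.1, -0.1]
finger_gap: 0.0814
```

```bash
python3 - <<'E'
from h import *
go(.026,-.007,.010)
s=snap('side','s14',(310,180,100,75),8)
t=snap('top','t14',(280,120,110,80),7)
for t in ["tape","coupling","elbow","plate"]:
  for c in ["top","side"]:
    print(t,c,[(x["confidence"],np.round(x["xyz"],3).tolist()) for x in optics.place_of(c,t)][:3])
E
```

```text
now jig [-183.3   -7.   200.4] yaw -0.2527 turn deg 0.08 shift cm [ 2.156e+01  1.833e+01 -2.000e-02] F [ 0.7  0.1 -0.1] gap 0.0814
tape top [(0.74, [0.582, -0.076, 0.002]), (0.64, [0.683, 0.053, 0.0])]
tape side [(0.73, [0.685, 0.057, 0.004])]
coupling top [(0.53, [0.487, -0.199, -0.003])]
coupling side [(0.56, [0.488, -0.2, -0.002]), (0.21, [0.691, -0.108, 0.021])]
elbow top [(0.58, [0.617, -0.244, -0.002])]
elbow side [(0.83, [0.614, -0.246, 0.001])]
plate top [(0.93, [0.334, -0.174, 0.002]), (0.84, [0.658, -0.095, 0.028]), (0.66, [0.495, 0.101, -0.001])]
plate side [(0.95, [0.328, -0.172, -0.001]), (0.81, [0.495, 0.101, 0.002])]
```

View pics/s14.png

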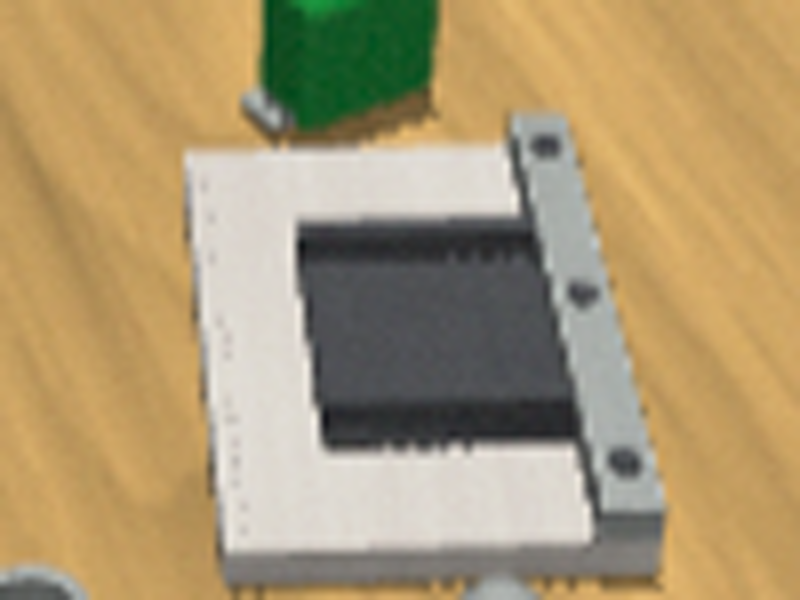

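View pics/t14.png

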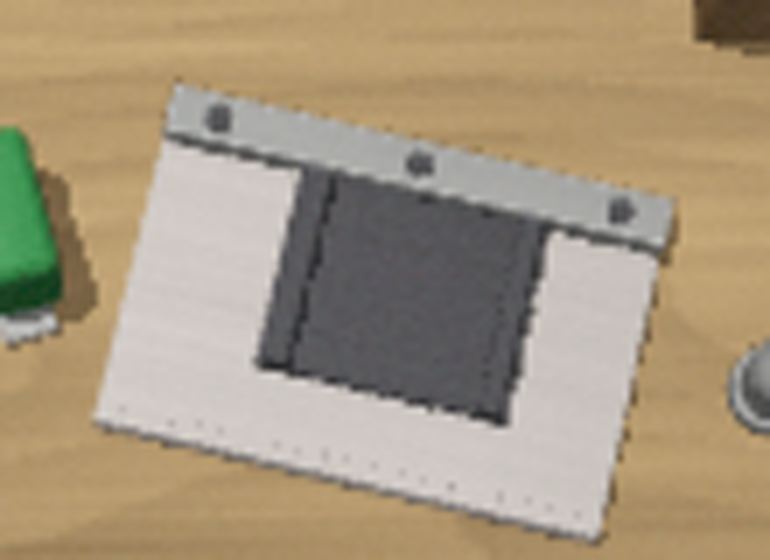

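Both pictures show the plate flush and square against the fence (side crop 560,330; top crop 420,190), rails up and well within the deck's ends. The tape, coupling and elbow are unmoved, so I'm handing in.

```bash
python3 -c "
from workcell import ticket,manip
print(manip.sense()['qvel'],ticket.job_done())"
```

```text
the job is handed in; nothing more can be done
[ 0.0020821  -0.00767936  0.00369882  0.00155646  0.00093167  0.00138283] None
```

The steel plate now lies rails up on the deck, flat and square against the fence, and I handed the job in at about 13 s. With two fingers I pushed it square to the step, then pressed at 5 to 12 N while rising until it tipped over the step's edge onto the deck. I then opened the fingers wide and pushed on both rail ends until the fence stopped it, at about 26 N against the push.

**Last checks:**
- **Fence contact:** the top and side pictures show no visible gap to the fence. The network's plate position (top camera) works out to jig x of about 0.078 m against a home of 0.075 m. That is 3 mm too deep but within its 4 mm accuracy. The finger stop point implies about 0.074 m.
- **Sideways position:** the plate is within a few mm of the deck's middle; the measurements gave −2 to −6 mm.
- **Bystanders:** the tape, coupling and elbow read within a few mm of their first positions. I did not re-measure the paste, wrench, level and nipple, but the arm never touched them.
- **Gripper:** it was about 0.2 m away from the deck and touching nothing.

**What disagreed:**
- **Side network:** it did not report the plate on the deck in the last picture and found only the two red look-alikes.
- **Top network:** it once reported "tape" at the deck's step with its highest confidence; the picture shows the tape where it was.
- **Finger height:** the first descent overshot by 5 mm, to a tool height of zero, without registering contact with the table.
- **Sideways slip:** one move before the final push went the wrong way sideways by 3 mm, and I corrected it before touching the plate.

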